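# Empty the battery bays of a laptop case and hang the backing plates up

### The job

Lift the toothed retaining bar off the front of the open laptop case and lay it on the green cutting mat, teeth down. Then slide each thin plate out over the open front edge of its bay until enough sticks out to pinch it, and hang it up by its hole on the rack, each plate on a peg of its own. When all plates hang still, put the bar back across the front of the case with its teeth down in the bays, and leave the flask, the screwdriver and the tape alone.

Things in the scene. Friction and masses are not known exactly. Their poses are not given: they have to be found in the camera images.
- case: dark laptop lower case, fixed on a riser; origin on the desk, own x from open front to rear. Floor 60 mm above the desk, slab x -85 to +162, y +-105 mm, 8 mm thick; below it only the riser, x > -10 (front overhangs). Four ribs along x, 6 mm thick, 8 mm high, at y -99, -33, 33, 99, make three bays 60 mm wide, from the open front edge x -85 to a wall at x +114
- front_edge (a point): middle of the case's open front edge, on the bay floor (own x -85, y 0, 60 mm above the desk)
- bar: aluminium bar 200 (own y) x 36 (x) x 10 mm, 220 g; origin at the centre of its underside. Grip block on top: 18 (y) x 36 (x) mm, 10 to 32 mm above origin. Three teeth 44 (y) x 34 (x) reach 5 mm below origin, at y -66, 0, 66. Home: on the ribs, origin 68 mm above the desk at case x -67, y 0, a tooth in each bay, blocking the plates. On the mat it stands on its teeth
- mat: small green cutting mat on the desk, 250 mm (own x) x 130 mm (own y), 3 mm thick, fixed; origin at the centre of its underside
- rack: wooden peg rack, fixed; origin on the desk. Rail along own y, 180 to 210 mm above the desk, front face at own x +35 mm, with three 7 mm steel pegs at y -70, 0, 70 rising at 45 degrees towards own -x (roughly to the robot). Base board x -20 to +80, y +-115, 15 mm high; posts at x +45, y +-105. Free space in front of and under the pegs
- peg0_tip (a point): axis point at the free upper end of the right-hand (own y -70) peg, at rack x -5 mm, 235 mm above the desk (the rounded end is 3.5 mm further)
- peg0_root (a point): axis point where the right-hand (own y -70) peg leaves the rail, at rack x +35 mm, 195 mm above the desk; the free peg is 57 mm long
- peg1_tip (a point): axis point at the free upper end of the middle (y 0) peg, at rack x -5 mm, 235 mm above the desk (the rounded end is 3.5 mm further)
- peg1_root (a point): axis point where the middle (y 0) peg leaves the rail, at rack x +35 mm, 195 mm above the desk; the free peg is 57 mm long
- peg2_tip (a point): axis point at the free upper end of the left-hand (y +70) peg, at rack x -5 mm, 235 mm above the desk (the rounded end is 3.5 mm further)
- peg2_root (a point): axis point where the left-hand (y +70) peg leaves the rail, at rack x +35 mm, 195 mm above the desk; the free peg is 57 mm long
- plate0: flat aluminium plate, 140 mm (own x) x 54 mm (own y) x 2.5 mm thick, 60 g, lying in the bay at case y -66 mm (no room beside it for a finger), if present; origin: centre of its underside; +x to the end with the hole, at first rearward (case +x). It slides easily on the floor: a fingertip pressed on it with 5 to 15 N drags it along
- plate0_hole (a point): centre of the plate's square hanging hole, 18 x 18 mm, 54 mm from the plate's origin along own +x (16 mm from that end), at mid thickness
- plate1: flat aluminium plate, 140 mm (own x) x 54 mm (own y) x 2.5 mm thick, 60 g, lying in the bay at case y 0 mm (no room beside it for a finger), if present; origin: centre of its underside; +x to the end with the hole, at first rearward (case +x). It slides easily on the floor: a fingertip pressed on it with 5 to 15 N drags it along
- plate1_hole (a point): centre of the plate's square hanging hole, 18 x 18 mm, 54 mm from the plate's origin along own +x (16 mm from that end), at mid thickness
- plate2: flat aluminium plate, 140 mm (own x) x 54 mm (own y) x 2.5 mm thick, 60 g, lying in the bay at case y 66 mm (no room beside it for a finger), if present; origin: centre of its underside; +x to the end with the hole, at first rearward (case +x). It slides easily on the floor: a fingertip pressed on it with 5 to 15 N drags it along
- plate2_hole (a point): centre of the plate's square hanging hole, 18 x 18 mm, 54 mm from the plate's origin along own +x (16 mm from that end), at mid thickness
- flask: bystander: steel drinking flask, 72 mm across, 170 mm tall; origin at the centre of its foot
- driver: bystander: screwdriver 180 mm long, lying on the desk
- tape: bystander: roll of paper tape, 90 mm across, 25 mm high
Mind the look-alikes: they are no part of the job. Leave any brown or turquoise look-alike of the plate1 alone.

How it is judged:
By the outcome, as a careful person would: the job done as asked, in the order asked, and still so for the second after the job is handed in, with the robot touching nothing.
Of plate0, plate1, plate2 only 2 to 3 are there at a start; the rules pass over those that are not, and their reading is None.
At some moment in a run one of bar may be knocked a few centimetres aside while the robot is not near it.
It also fails if it takes over 210 s, if anything falls off the work surface, if the arm or the gripper's body presses on something with over 40 N, if the wrist force passes 120 N, or if a joint passes its speed limit or range.

### The arm

A 6-joint arm with a two-finger parallel gripper is mounted at the origin on the work surface. World frame = base frame: x ahead of the robot, y to its left, z up, the work surface at z = 0. Lengths are in m, angles in rad, forces in N, time in s.
With the tool pointing down it reaches from about 0.325 to 0.775 m from the base axis. Payload 5.5 kg.
Tool frame: the origin (TCP) lies between the finger pads; the fingertips stand 8 mm ahead of it and the grasp point (between the pads) lies 11 mm behind it (tcp_to_tips is the distance from the TCP to the fingertips, in m); z points along the fingers, y is the line along which they close (so a half turn about z gives the same grasp; the last joint's range is limited). The gripper opens to 88 mm and grips with 3 to 60 N. Pads are 20 mm wide; open, the fingers measure 115 mm over their backs; the gripper's body (75 mm by 178 mm) begins 61 mm behind the grasp point.
Start: joints at [-1.27, 0.091, 1.231, -0, 1.82, -0.057], TCP at [0.21, -0.562, 0.231] pointing down, gripper open.
Joint ranges: [-2.87, 2.87], [-0.86, 2.18], [0.17, 2.46], [-1.51, 4.65], [0.06, 2.69], [-2.65, 2.65]. Speed limits (rad/s): [2.57, 2.57, 3.01, 3.14, 3.14, 3.14].

### API

Orientations are given as a unit quaternion [w, x, y, z].
In Python, from bench import * gives the robot as it stands. Calls block until the motion is done:
- move_to(position, orientation): joint-space move of the TCP to a pose.
- move_l(position, speed=0.15, orientation=None): straight line of the TCP; orientation=None keeps the orientation; speed is the mean speed in m/s.
- movej(angles): joint-space move.
- gripper_open() and close(): open the fingers fully, or close them until they stop; the grip force is fixed at half the most.
- hold(seconds).
- inverse_kinematics(position, orientation): joint angles nearest the present ones, or None.
- state(): the state.
- get_image(name): name is "side" or "top"; returns a dict with "frame" (480x640x3 uint8, blue, green, red), "depth" (480x640 float32, m along the optical axis (not along the pixel's ray), 0 where there is no reading), "camera_matrix" (3x3 intrinsics, pixels), "k1" (the pictures are not rectified: a ray, as slopes to the right and down, at radius r is drawn at 1 + k1 r^2 times it, then the intrinsics apply), "view" (4x4, takes a point from world to camera coordinates). Camera axes: x right, y up, looking along -z (the intrinsics and any distortion apply to the point x, -y, -z); pixel columns grow to the right and rows downward; lengths in m; the calibration is good to about 2 mm. A picture is of the moment at which its call begins.
A pose or a line that the arm cannot do raises IKError and nothing moves.
- job_done(): hands the job in; it is judged then, once.
The state is a dict: "time": time; "joint_pos": joint angles; "dq": joint speeds; "joint_torque": joint torques, N m; "ee_pos": TCP position; "ee_rot": TCP orientation; "ft_force": force on the tool from outside, world axes, zero at the start; "moment": the same for the moment, N m; "finger_gap": finger opening in m; "finger_force": force on a finger pad.
Only numpy, scipy, OpenCV 4.12 (cv2) and the standard library are available. Lean on these libraries where they do the work, as an engineer would, in place of code of your own. Each camera call takes 0.05 s, during which the arm holds its last target. There are 200 camera calls.

## Working session

There is one attempt and no reset: what is moved stays moved. The work goes in short steps, each a Python script; the robot and the scene stay as the last script left them, time stands still between calls to the robot, and variables do not carry over. Pictures are saved under pics/ and viewed, at most 16 in all, crops included, and the job is handed in when it is done.

```bash
ls; mkdir -p pics; cat > h.py <<'E'
import numpy as np, cv2
from bench import *
def P(im,u,v,d=None):
    K=im["camera_matrix"];k=im["k1"]
    p=np.array([[[u,v]]],float)
    s=cv2.undistortPoints(p,np.array(K,float),np.array([k,0,0,0],float))[0,0]
    if d is None:
        d=im["depth"][int(round(v)),int(round(u))]
    c=np.array([s[0]*d,-s[1]*d,-d,1.])
    return (np.linalg.inv(im["view"])@c)[:3]
def cloud(im):
    K=np.array(im["camera_matrix"],float);k=im["k1"]
    u,v=np.meshgrid(np.arange(640.),np.arange(480.))
    s=cv2.undistortPoints(np.stack([u,v],-1).reshape(-1,1,2),K,np.array([k,0,0,0],float)).reshape(480,640,2)
    d=im["depth"]
    c=np.stack([s[...,0]*d,-s[...,1]*d,-d,np.ones_like(d)],-1)
    w=(c@np.linalg.inv(im["view"]).T)[...,:3]
    w[d==0]=np.nan
    return w
def proj(im,X):
    c=im["view"]@np.append(X,1.)
    x,y=c[0]/-c[2],-c[1]/-c[2];f=1+im["k1"]*(x*x+y*y)
    K=im["camera_matrix"]
    return np.array([K[0][0]*x*f+K[0][2],K[1][1]*y*f+K[1][2]])
E
python3 - <<'E'
from h import *
for n in("top","side"):
    im=get_image(n);cv2.imwrite(f"pics/{n}0.png",im["frame"])
    print(n,np.linalg.inv(im["view"]).round(3),im["k1"],im["camera_matrix"])
s=state();print(s["time"],s["ee_pos"],s["ee_rot"],s["ft_force"],s["finger_gap"])
E
```

```text
pics
top [[-0.015  0.987 -0.16   0.399]
 [-1.    -0.014  0.003 -0.073]
 [ 0.     0.16   0.987  1.492]
 [ 0.     0.     0.     1.   ]] 0.021393720314336714 [[573.37595132   0.         315.0486602 ]
 [  0.         573.37595132 241.55969567]
 [  0.           0.           1.        ]]
side [[-0.926  0.256 -0.277  0.36 ]
 [-0.377 -0.589  0.715  0.674]
 [ 0.02   0.766  0.642  0.827]
 [ 0.     0.     0.     1.   ]] 0.029961287630005835 [[447.25063725   0.         324.51081592]
 [  0.         447.25063725 245.8928471 ]
 [  0.           0.           1.        ]]
0.1 [ 0.21004717 -0.56175746  0.22961318] [-8.87126840e-04  9.84041975e-01  1.77934227e-01 -1.21975061e-04] [-0.91258235  0.15400645 -0.8261558 ] 0.08813315533858149
```

View pics/top0.png

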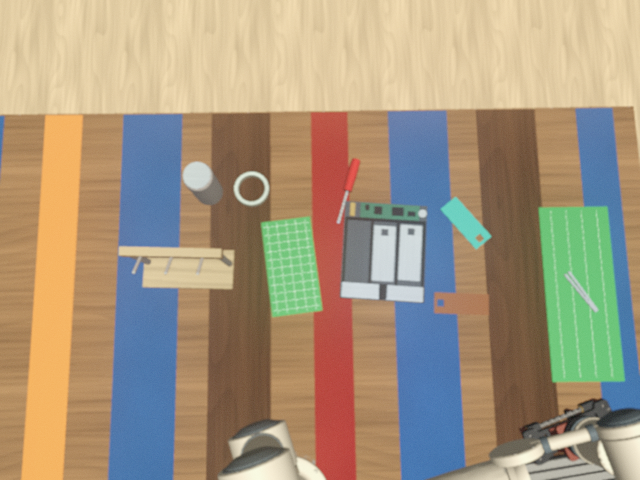

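View pics/side0.png

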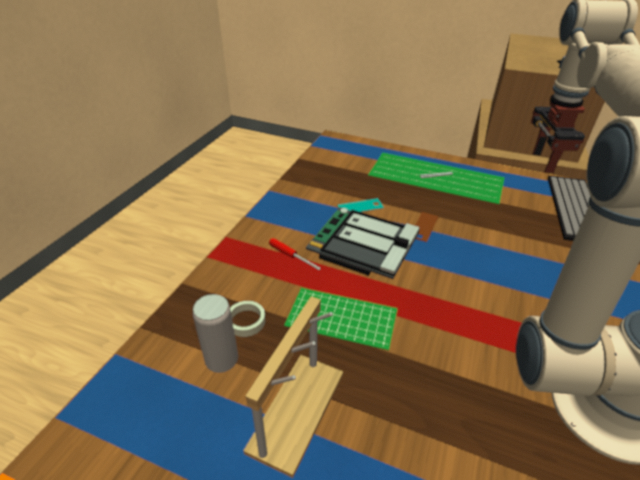

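The top view shows the case at (384,258), with plates in the middle and right bays and the left bay empty. The bar lies across the front at (383,292). The gridded mat is at (291,266); the striped mat on the right is too big, so it's a look-alike. The rack is at (175,265) with its pegs pointing toward the robot.

```bash
cat >> h.py <<'E'
def rect(im,z,x0,x1,y0,y1,s=0.0005):
    "orthoview on plane z: rows down = -x, cols right = -y"
    xs=np.arange(x1,x0,-s);ys=np.arange(y1,y0,-s)
    Y,X=np.meshgrid(ys,xs)
    W=np.stack([X,Y,np.full_like(X,z),np.ones_like(X)],-1)
    c=W@im["view"].T
    x=c[...,0]/-c[...,2];y=c[...,1]/c[...,2];f=1+im["k1"]*(x*x+y*y);K=im["camera_matrix"]
    return cv2.remap(im["frame"],(K[0][0]*x*f+K[0][2]).astype(np.float32),(K[1][1]*y*f+K[1][2]).astype(np.float32),cv2.INTER_LINEAR)
E
python3 - <<'E'
from h import *
t=get_image("top");s=get_image("side")
for n,uv in dict(bar_l=(352,291),bar_r=(415,293),block=(383,292),plate1=(384,260),plate0=(410,260),floor2=(357,250),mat=(291,266),railL=(125,251),railR=(215,251),base=(190,277),pegtip0=(200,268),pegtip1=(168,267),pegtip2=(136,272),turq=(465,220),brown=(462,303),flask=(198,176),desk=(330,400),floor=(384,215)).items(): print(n,P(t,*uv).round(4))
for n,uv in dict(plate1=(365,242),plate0=(378,227),mat=(345,318),railm=(285,350),bar=(400,245)).items(): print("side",n,P(s,*uv).round(4))
c=P(t,384,258)
a=dict(z=.0625,x0=c[0]-.15,x1=c[0]+.15,y0=c[1]-.14,y1=c[1]+.14)
i=np.hstack([rect(t,s=.00075,**a),rect(s,s=.00075,**a)]);cv2.imwrite("pics/case.png",i);print(i.shape,a)
r=P(t,180,262)
b=dict(z=.21,x0=r[0]-.15,x1=r[0]+.15,y0=r[1]-.16,y1=r[1]+.16)
i=np.hstack([rect(t,s=.0008,**b),rect(s,s=.0008,**b)]);cv2.imwrite("pics/rack.png",i);print(i.shape,b)
E
```

```text
bar_l [ 0.5032 -0.1658  0.0777]
bar_r [ 0.496  -0.3202  0.0802]
block [ 0.4979 -0.2391  0.1022]
plate1 [ 0.5808 -0.2489  0.0639]
plate0 [ 0.5801 -0.3144  0.0621]
floor2 [ 0.6075 -0.1821  0.061 ]
mat [ 0.5765 -0.013   0.0011]
railL [0.591  0.3518 0.2112]
railR [0.5883 0.15   0.2092]
base [0.5498 0.2464 0.0187]
pegtip0 [0.5729 0.2215 0.0169]
pegtip1 [0.552  0.2515 0.2222]
pegtip2 [ 0.567   0.3915 -0.0011]
turq [ 0.6919 -0.4739  0.003 ]
brown [ 4.740e-01 -4.546e-01 -1.000e-04]
flask [0.7749 0.1995 0.1697]
desk [ 0.236  -0.1085  0.0026]
floor [ 0.6962 -0.253   0.0625]
side plate1 [ 0.5956 -0.2342  0.0641]
side plate0 [ 0.5831 -0.3137  0.0628]
side mat [ 0.5691 -0.0143  0.0014]
side railm [0.5847 0.2651 0.2107]
side bar [ 0.5011 -0.2311  0.0874]
(401, 748, 3) {'z': 0.0625, 'x0': np.float64(0.4361990198384085), 'x1': np.float64(0.7361990198384085), 'y0': np.float64(-0.3894598330594784), 'y1': np.float64(-0.10945983305947837)}
(376, 800, 3) {'z': 0.21, 'x0': np.float64(0.43970451122643095), 'x1': np.float64(0.739704511226431), 'y0': np.float64(0.11418282001896182), 'y1': np.float64(0.4341828200189618)}
```

View pics/case.png

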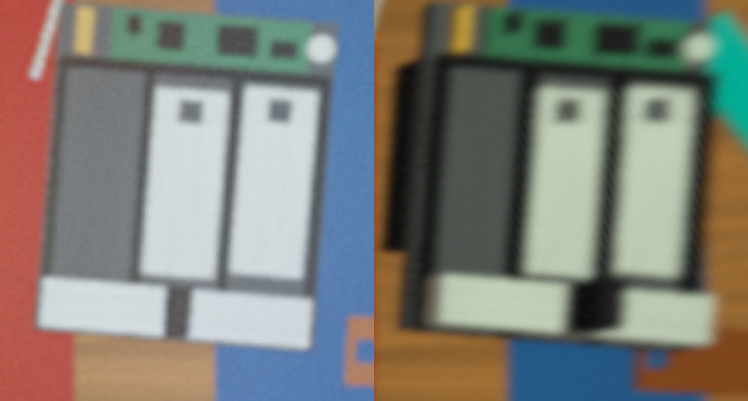

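View pics/rack.png

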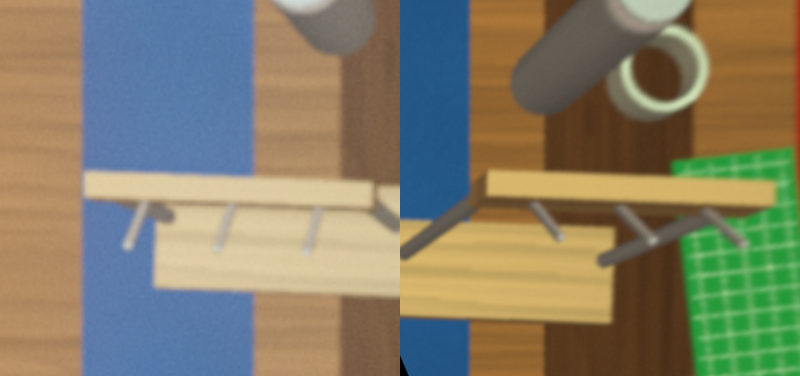

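The orthoviews agree between cameras: the rail top is at z≈0.21 and the plates at z≈0.063. Plate1 runs from about (185,85) to (180,278) and plate0 from about (282,88) to (268,280), with both holes at the rear. Only two plates are present, so they can go on the two outer pegs. Next I'll fit the poses numerically.

```bash
cat >> h.py <<'E'
def white(im,z,x0,x1,y0,y1,thr=None,s=.0005,mask=None,n=1):
    "largest blobs in orthoview -> (centre xy, (long,short), yaw of long axis, contour area)"
    r=rect(im,z,x0,x1,y0,y1,s)
    m=mask(r) if mask else ((r.min(2)>thr)).astype(np.uint8)
    m=cv2.morphologyEx(m.astype(np.uint8),cv2.MORPH_OPEN,np.ones((5,5)))
    cs=sorted(cv2.findContours(m,cv2.RETR_EXTERNAL,cv2.CHAIN_APPROX_NONE)[0],key=cv2.contourArea)[::-1][:n]
    out=[]
    for c in cs:
        b=cv2.boxPoints(cv2.minAreaRect(c)).astype(float)
        w=np.stack([x1-b[:,1]*s,y1-b[:,0]*s],1)
        e1,e2=w[1]-w[0],w[2]-w[1]
        l,sh=(e1,e2) if np.linalg.norm(e1)>np.linalg.norm(e2) else (e2,e1)
        a=np.arctan2(l[1],l[0]); a=(a+np.pi/2)%np.pi-np.pi/2
        out.append((w.mean(0).round(4),round(np.linalg.norm(l),4),round(np.linalg.norm(sh),4),round(a,4)))
    return out
green=lambda r:(r[...,1].astype(int)>r[...,2]+40)&(r[...,1].astype(int)>r[...,0]+25)
E
python3 - <<'E'
from h import *
t=get_image("top");s=get_image("side")
for n,im,thr in(("top",t,160),("side",s,130)):
    print(n,"plates",*white(im,.0625,.535,.70,-.36,-.19,thr,n=3),sep="\n ")
    print("bar",*white(im,.078,.455,.53,-.36,-.11,thr,n=2),sep="\n ")
    g=white(im,.003,.40,.75,-.12,.12,mask=green,n=1);print("mat",g)
w=np.stack([cloud(get_image("top")) for _ in range(4)]);w=np.nanmean(w,0)
for z0,z1,box in((.2,.222,(.5,.7,.1,.45)),(.069,.09,(.4,.54,-.4,-.08))):
    k=(w[...,2]>z0)&(w[...,2]<z1)&(w[...,0]>box[0])&(w[...,0]<box[1])&(w[...,1]>box[2])&(w[...,1]<box[3])
    q=w[k];print(len(q),np.median(q[:,2]),cv2.minAreaRect(q[:,:2].astype(np.float32)))
# rail in ortho by brightness
for n,im in(("top",t),("side",s)):
    r=rect(im,.21,.44,.74,.10,.42,.0008);cv2.imwrite(f"pics/r_{n}.png",r)
b=lambda r:(r[...,2]>190)&(r[...,1]>150)
print("rail side",white(s,.21,.56,.62,.1,.4,mask=lambda r:(r[...,2]>170)&(r[...,1]>130),n=1))
# triangulate rail corners/pegs tips from orthoview pixel pairs (z=.21 plane)
def tri(pt,ps,s_=.0008,x1=.7397,y1=.43418):
    A=[];
    o=[np.linalg.inv(i["view"])[:3,3] for i in(t,s)]
    d=[np.array([x1-p[1]*s_,y1-p[0]*s_,.21])-oo for p,oo in zip((pt,ps),o)]
    d=[x/np.linalg.norm(x) for x in d]
    M=sum(np.eye(3)-np.outer(x,x) for x in d);bb=sum((np.eye(3)-np.outer(x,x))@oo for x,oo in zip(d,o))
    return np.linalg.solve(M,bb).round(4)
for a,b in(((128,247),(160,238)),((217,250),(253,241)),((306,253),(343,245)),((84,172),(86,170)),((84,198),(86,193)),((374,207),(375,206)),((374,183),(375,182))): print(a,tri(a,b))
E
```

```text
top
 plates
 (array([ 0.6018, -0.3147]), np.float64(0.138), np.float64(0.0563), np.float64(-0.0876))
 (array([ 0.6018, -0.2483]), np.float64(0.1372), np.float64(0.0565), np.float64(-0.0768))
 (array([ 0.6948, -0.3495]), np.float64(0.02), np.float64(0.0105), np.float64(-1.5708))
bar
 (array([ 0.5052, -0.1847]), np.float64(0.0935), np.float64(0.039), np.float64(1.4899))
 (array([ 0.4959, -0.2946]), np.float64(0.0903), np.float64(0.0385), np.float64(1.4888))
mat [(array([ 0.5779, -0.012 ]), np.float64(0.2498), np.float64(0.1298), np.float64(0.1166))]
side
 plates
 (array([ 0.602 , -0.2528]), np.float64(0.1371), np.float64(0.0499), np.float64(-0.078))
 (array([ 0.6021, -0.3194]), np.float64(0.1375), np.float64(0.0496), np.float64(-0.0806))
 (array([ 0.6958, -0.3512]), np.float64(0.0165), np.float64(0.0085), np.float64(-1.5708))
bar
 (array([ 0.5061, -0.1874]), np.float64(0.093), np.float64(0.0372), np.float64(1.4896))
 (array([ 0.4963, -0.304 ]), np.float64(0.0758), np.float64(0.0369), np.float64(1.4848))
mat [(array([ 0.5784, -0.0135]), np.float64(0.2499), np.float64(0.1304), np.float64(0.1128))]
1044 0.21057025372177812 ((0.5762158036231995, 0.25288110971450806), (0.22936031222343445, 0.04491765424609184), 87.8014907836914)
1141 0.07838427636559536 ((0.5088210105895996, -0.24333378672599792), (0.20453016459941864, 0.06250268220901489), 89.09921264648438)
rail side [(array([0.5898, 0.2501]), np.float64(0.2293), np.float64(0.021), np.float64(1.5292))]
(128, 247) [0.5397 0.323  0.2384]
(217, 250) [0.5372 0.253  0.2397]
(306, 253) [0.5347 0.1836 0.2387]
(84, 172) [0.6023 0.3664 0.2122]
(84, 198) [0.5825 0.3666 0.2128]
(374, 207) [0.5743 0.1349 0.2109]
(374, 183) [0.5935 0.1349 0.2109]
```

Fitted poses, with both views agreeing within about 2 mm:

| Item | Position x, y | Yaw |
|---|---|---|
| Bar | 0.5005, -0.240 | case yaw -0.08 |
| Mat | 0.578, -0.013 | 0.115 |
| Rack | 0.5445, 0.2523 | -0.037 |

Now I'll check the IK and pick up the bar.

```bash
cat >> h.py <<'E'
from scipy.spatial.transform import Rotation as Rt
CY=-.08; BAR=np.array([.5005,-.240]); CO=np.array([.5673,-.2454])
MAT=np.array([.578,-.0128]); MY=.115
RO=np.array([.5445,.2523]); RY=-.037
def rot(a,p=0):
    "tool: yaw a of tool x, pitched p from straight down"
    f=np.array([np.cos(a),np.sin(a),0]);u=np.array([0,0,1.])
    z=np.sin(p)*f-np.cos(p)*u;x=np.cos(p)*f+np.sin(p)*u
    return np.stack([x,np.cross(z,x),z],1)
def q(a,p=0): return Rt.from_matrix(rot(a,p)).as_quat(scalar_first=True)
def fr(o,a,x,y): return o+np.array([np.cos(a)*x-np.sin(a)*y,np.sin(a)*x+np.cos(a)*y])
def rel(o,a,p): d=np.asarray(p)[:2]-o;return np.array([np.cos(a)*d[0]+np.sin(a)*d[1],-np.sin(a)*d[0]+np.cos(a)*d[1]])
def A(p,z): return [p[0],p[1],z]
def st(tag=""):
    s=state();print(tag,round(s["time"],1),np.round(s["ee_pos"],4),np.round(s["ft_force"],1),"gap",round(s["finger_gap"],4),np.round(s["finger_force"],1))
def grab(n): 
    im=get_image(n);return im
E
python3 - <<'E'
from h import *
r=lambda j:None if j is None else np.round(j,2)
print("bar",r(inverse_kinematics(A(BAR,.09),q(CY))))
for a in(MY+np.pi/2,MY-np.pi/2):print("mat",r(inverse_kinematics(A(MAT,.03),q(a))))
for i,y in((0,-.07),(2,.07)):
  for p in(np.pi/2,1.2,.785):
    for s in (-.02,.04):   # along peg from tip
      hole=np.array([*fr(RO,RY,-.005+s*.707,y),.235-s*.707])
      R=rot(RY,p);tcp=hole-R@np.array([.1,0,0])
      print(i,round(p,2),s,tcp.round(3),r(inverse_kinematics(tcp,q(RY,p))))
E
```

```text
bar [-0.51 -0.01  1.58 -0.    1.57  1.14]
mat [-0.08  0.09  1.59 -0.    1.46 -0.2 ]
mat None
0 1.57 -0.02 [0.523 0.183 0.149] None
0 1.57 0.04 [0.565 0.181 0.107] None
0 1.2 -0.02 [0.487 0.184 0.156] None
0 1.2 0.04 [0.529 0.183 0.114] None
0 0.79 -0.02 [0.452 0.186 0.178] None
0 0.79 0.04 [0.494 0.184 0.136] [ 0.54 -0.73  2.23 -0.48  1.    2.28]
2 1.57 -0.02 [0.528 0.323 0.149] [ 0.97 -0.11  2.24  4.39  1.1  -2.51]
2 1.57 0.04 [0.57  0.321 0.107] [ 0.89  0.07  2.17  4.27  1.08 -2.36]
2 1.2 -0.02 [0.492 0.324 0.156] None
2 1.2 0.04 [0.534 0.323 0.114] None
2 0.79 -0.02 [0.457 0.326 0.178] [ 0.91 -0.46  1.99 -0.67  1.18  2.64]
2 0.79 0.04 [0.5   0.324 0.136] [ 0.83 -0.36  1.99 -0.67  1.05  2.64]
```

```bash
python3 - <<'E'
from h import *
move_to(A(BAR,.16),q(CY)); move_l(A(BAR,.0895),.08); st("at bar")
close(); st("closed"); move_l(A(BAR,.18),.1); st("lifted")
cv2.imwrite("pics/lift.png",get_image("top")["frame"])
E
```

```text
at bar 3.1 [ 0.5009 -0.2402  0.0902] [0.5 0.  0.3] gap 0.0875 0.0
closed 4.2 [ 0.5005 -0.24    0.0895] [-0.2  0.1 -0.2] gap 0.018 30.0
lifted 5.3 [ 0.5002 -0.2398  0.1789] [ 0.2  0.1 -3.3] gap 0.0178 30.0
```

Bar lifted: gap 18 mm, 3.3 N. Lay it on the mat, and check the half-turned wrist for the hang poses.

```bash
cat >> h.py <<'E'
def rf(a,p=0): return rot(a,p)@np.diag([-1,-1,1])
def qf(a,p=0): return Rt.from_matrix(rf(a,p)).as_quat(scalar_first=True)
E
python3 - <<'E'
from h import *
a=MY+np.pi/2
move_to(A(MAT,.16),q(a)); move_l(A(MAT,.035),.08); st("pre")
z=.035
while z>.0265 and state()["ft_force"][2]<1: z-=.001; move_l(A(MAT,z),.03)
st("down"); gripper_open(); move_l(A(MAT,.15),.12); st("up")
r=lambda j:None if j is None else np.round(j,2)
for i,y in((0,-.07),(1,0.),(2,.07)):
  for p in(1.57,1.2,1.0,.785):
   for da in(-.3,0,.3):
    o=[]
    for s in (-.02,.04):
      hole=np.array([*fr(RO,RY,-.005+s*.707,y),.235-s*.707])
      R=rf(RY+da,p);tcp=hole-R@np.array([-.09,0,-.0])
      o.append(r(inverse_kinematics(tcp,qf(RY+da,p))))
    print(i,p,da,*o)
E
```

```text
pre 8.3 [ 0.5784 -0.0128  0.0357] [ 0.8  0.  -1.7] gap 0.0175 30.0
down 10.0 [ 0.5782 -0.0128  0.0295] [-2.8 -0.   6.2] gap 0.0178 30.0
up 12.3 [ 0.5775 -0.0128  0.1488] [0.8 0.1 0.1] gap 0.0878 0.0
0 1.57 -0.3 [ 0.88 -0.22  2.31  4.53  1.26  0.55] [ 0.79 -0.02  2.24  4.44  1.22  0.69]
0 1.57 0 None None
0 1.57 0.3 None None
0 1.2 -0.3 [ 0.9  -0.5   2.25 -1.24  1.2   0.06] [ 0.81 -0.34  2.22 -1.31  1.08  0.16]
0 1.2 0 None [ 0.62 -0.72  2.46 -1.18  0.66 -0.21]
0 1.2 0.3 None None
0 1.0 -0.3 [ 0.87 -0.56  2.16 -0.98  1.24 -0.18] [ 0.78 -0.43  2.15 -1.01  1.11 -0.12]
0 1.0 0 None [ 0.59 -0.76  2.36 -0.76  0.8  -0.62]
0 1.0 0.3 None None
0 0.785 -0.3 [ 0.79 -0.56  2.04 -0.72  1.33 -0.39] [ 0.71 -0.45  2.04 -0.72  1.19 -0.38]
0 0.785 0 [ 0.61 -0.84  2.2  -0.49  1.15 -0.87] [ 0.53 -0.71  2.2  -0.47  1.   -0.88]
0 0.785 0.3 None [ 0.24 -0.85  2.28  0.02  0.92 -1.6 ]
1 1.57 -0.3 [ 0.98 -0.03  2.14  4.58  1.36  0.55] [0.9  0.13 2.08 4.51 1.3  0.66]
1 1.57 0 [ 0.86 -0.34  2.4   4.35  0.99  0.6 ] [ 0.76 -0.12  2.33  4.19  0.98  0.8 ]
1 1.57 0.3 None None
1 1.2 -0.3 [ 1.   -0.28  2.09 -1.25  1.
[... 957 characters left out ...]
.24  0.26]
2 1.2 0 [ 1.   -0.41  2.19 -1.26  1.    0.01] [ 0.9  -0.27  2.17 -1.35  0.88  0.12]
2 1.2 0.3 [ 0.77 -0.74  2.39 -1.    0.57 -0.45] [ 0.68 -0.55  2.36 -1.2   0.41 -0.24]
2 1.0 -0.3 [ 1.05 -0.16  1.86 -1.01  1.35  0.01] [ 0.97 -0.07  1.85 -1.04  1.24  0.05]
2 1.0 0 [ 0.96 -0.46  2.1  -0.95  1.06 -0.28] [ 0.87 -0.35  2.09 -0.98  0.93 -0.23]
2 1.0 0.3 [ 0.75 -0.74  2.27 -0.6   0.77 -0.83] [ 0.66 -0.59  2.26 -0.61  0.6  -0.82]
2 0.785 -0.3 [ 0.99 -0.2   1.77 -0.77  1.4  -0.18] [ 0.91 -0.11  1.77 -0.77  1.29 -0.17]
2 0.785 0 [ 0.9  -0.45  1.97 -0.66  1.18 -0.52] [ 0.82 -0.35  1.97 -0.66  1.05 -0.52]
2 0.785 0.3 [ 0.71 -0.67  2.11 -0.37  1.   -1.04] [ 0.63 -0.55  2.11 -0.34  0.86 -1.08]
```

Bar is down on the mat: contact at TCP z 0.0295, exactly as predicted. Now drag both plates out with the closed fingers, under force control.

```bash
cat >> h.py <<'E'
def drag(c,D,x0):
    "press at case x0 on the bay line through plate centre c and drag by D towards the front"
    y=rel(CO,CY,c)[1]
    at=lambda x,z:A(fr(CO,CY,x,y),z)
    move_to(at(x0,.13),qf(CY)); move_l(at(x0,.078),.1)
    f0=state()["ft_force"][2]; z=.078
    F=lambda:state()["ft_force"][2]-f0
    while F()<7 and z>.064: z-=.0004; move_l(at(x0,z),.02)
    st("contact"); x=x0;log=[]
    while x>x0-D+1e-6:
        x=max(x-.01,x0-D); move_l(at(x,z),.06); f=F();log.append(round(f,1))
        z+= .0003 if f>11 else -.0003 if f<6 else 0
    print("forces",log,"z",round(z,4)); move_l(at(x,.13),.12)
E
python3 - <<'E'
from h import *
close()
drag((.6019,-.2495),.095,.04)
t=get_image("top");s=get_image("side")
for n,im,thr in(("top",t,160),("side",s,130)): print(n,*white(im,.0625,.42,.70,-.36,-.2,thr,n=2))
cv2.imwrite("pics/drag1.png",rect(t,.0625,.40,.72,-.39,-.11,.0008))
E
```

```text
contact 21.4 [ 0.6074 -0.2501  0.0709] [-3.2  0.5  7.1] gap 0.0005 3.8
forces [np.float64(7.0), np.float64(7.1), np.float64(7.3), np.float64(7.5), np.float64(7.6), np.float64(8.4), np.float64(7.9), np.float64(8.0), np.float64(7.3), np.float64(6.5)] z 0.0692
top (array([ 0.5892, -0.3161]), np.float64(0.1659), np.float64(0.1453), np.float64(-0.4675)) (array([ 0.4651, -0.2376]), np.float64(0.0627), np.float64(0.0572), np.float64(-0.0867))
side (array([ 0.5059, -0.2429]), np.float64(0.1412), np.float64(0.0555), np.float64(-0.0733)) (array([ 0.6006, -0.3194]), np.float64(0.1408), np.float64(0.0501), np.float64(-0.0798))
```

View pics/drag1.png

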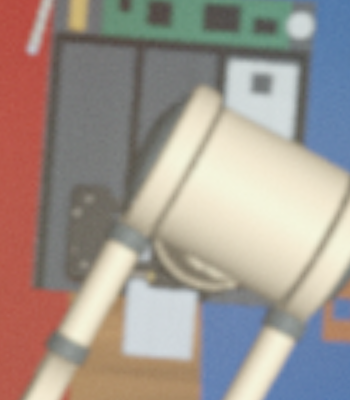

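Plate1 slid out: its front edge is at (160,357) in the ortho crop, x≈0.4345, so about 48 mm sticks out. Plate0 hasn't moved. Next I'll pinch plate1 across its width and lift it.

```bash
cat >> h.py <<'E'
def pinch(c,front,inset=.027):
    "c: plate centre; front: world x of front edge; returns grip"
    g=np.array([front+inset,0.]); g[1]=c[1]+(g[0]-c[0])*np.tan(CY)
    move_l(A(g,.13),.2,orientation=qf(CY)); gripper_open(); move_l(A(g,.0612),.08); st("at plate")
    close(); st("pinched"); move_l(A(g,.10),.06); move_l(A(g,.25),.2); st("lifted")
E
python3 - <<'E'
from h import *
pinch((.5059,-.2410),.4345)
t=get_image("top");s=get_image("side")
f=np.hstack([t["frame"][150:450,250:550],s["frame"][50:350,290:640]]);cv2.imwrite("pics/lift1.png",f)
cv2.imwrite("pics/lift1_t.png",t["frame"])
E
```

```text
at plate 28.0 [ 0.4619 -0.2377  0.0619] [-0.6  0.4  0.1] gap 0.0878 0.0
pinched 28.7 [ 0.4615 -0.2375  0.0613] [-0.6 -0.1  0.2] gap 0.0527 30.0
lifted 30.4 [ 0.4612 -0.2373  0.2484] [-0.1  0.9  0.1] gap 0.0532 30.0
```

View pics/lift1.png

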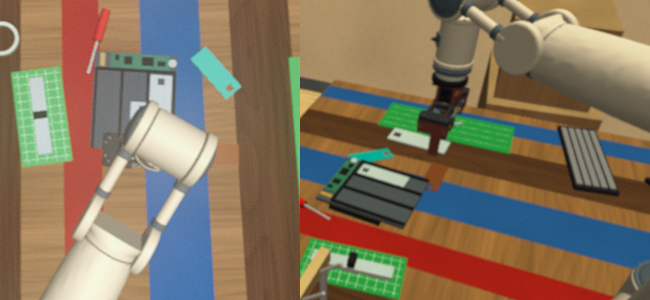

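Both views show plate1 held level: side crop (418,138), gap 53 mm. The bar lies centred on the mat. Move to just before peg2 and check alignment there.

```bash
cat >> h.py <<'E'
def hangpose(y,s,da,p,L=.097,off=(0,0,0)):
    "tcp pose with hole centre at distance s from tip along the peg, towards the root"
    hole=np.array([*fr(RO,RY,-.005+s*.7071,y),.235-s*.7071])+np.array(off)
    R=rf(RY+da,p); return hole-R@np.array([-L,0,0]),qf(RY+da,p),hole
def model(y):
    return np.array([*fr(RO,RY,-.005,y),.235]),np.array([*fr(RO,RY,.035,y),.195])
E
python3 - <<'E'
from h import *
y,da,p=.07,-.15,1.0
for s in(-.10,-.03,0,.035):
    T,Q,h=hangpose(y,s,da,p);j=inverse_kinematics(T,Q);print(s,T.round(3),None if j is None else np.round(j,2))
move_to([.40,-.10,.33],qf(-.2,.3)); st()
T,Q,h=hangpose(y,-.06,da,p); move_to(T,Q)
T,Q,h=hangpose(y,-.03,da,p); move_l(T,.08); st("pre"); R=Rt.from_quat(state()["ee_rot"],scalar_first=True).as_matrix()
T=state()["ee_pos"]; print("hole",h,(T+R@[-.097,0,0]).round(4))
out=[]
for n,(u0,v0) in(("top",(60,190)),("side",(220,250))):
    im=get_image(n);f=im["frame"].copy()
    S=5;c=cv2.resize(f[v0:v0+110,u0:u0+80*1],None,fx=S,fy=S,interpolation=cv2.INTER_CUBIC)
    for X,col in((h,(0,0,255)),(model(y)[0],(255,0,255)),(model(y)[1],(255,0,0)),(model(-y)[0],(255,0,255)),(model(-y)[1],(255,0,0))):
        a=(proj(im,X)-[u0,v0])*S; cv2.circle(c,tuple(int(k) for k in a),4,col,1)
    out.append(c); print(n,proj(im,h),proj(im,model(y)[0]))
cv2.imwrite("pics/pre1.png",np.hstack(out))
E
```

```text
-0.1 [0.42  0.335 0.224] [ 1.15 -0.41  1.97 -0.99  1.38 -0.14]
-0.03 [0.469 0.333 0.175] [ 1.04 -0.32  1.99 -1.    1.23 -0.1 ]
0 [0.491 0.332 0.153] [ 1.   -0.28  1.99 -1.01  1.17 -0.08]
0.035 [0.515 0.331 0.129] [ 0.95 -0.21  1.99 -1.03  1.1  -0.06]
 31.2 [ 0.4001 -0.1003  0.3289] [-0.9  0.5 -0.6] gap 0.0528 30.0
pre 33.4 [0.4697 0.3324 0.1743] [ 0.1 -0.1  0.4] gap 0.0004 0.0
hole [0.52089435 0.32322175 0.256213  ] [0.5213 0.3226 0.2559]
top [130.21323725 280.02957412] [134.01185975 271.29578621]
side [305.53586445 374.62931048] [293.09189506 377.68742772]
```

View pics/pre1.png

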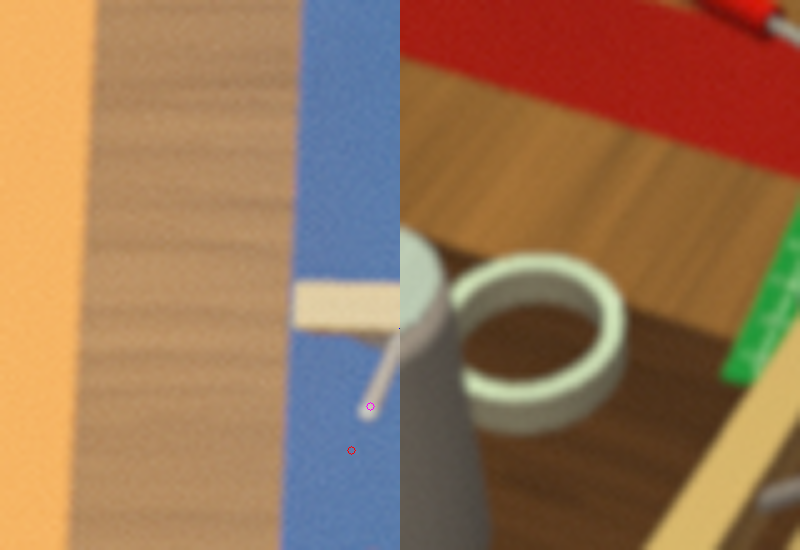

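The gap reads 0, so the plate slipped out during the fast joint move. I need to find it.

```bash
python3 - <<'E'
from h import *
t=get_image("top");s=get_image("side")
cv2.imwrite("pics/lost.png",np.hstack([t["frame"][100:480,60:460],s["frame"][130:480:1,180:580][:380] if False else cv2.copyMakeBorder(s["frame"][130:480,180:580],0,30,0,0,cv2.BORDER_CONSTANT)]))
E
```

```text
(no output)
```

View pics/lost.png

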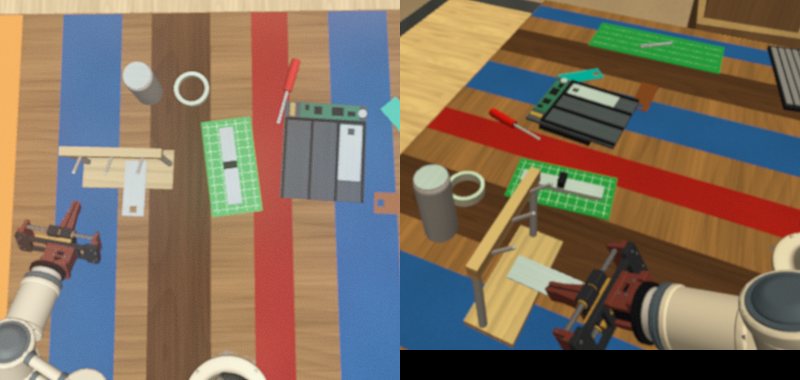

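The top crop shows plate1 at (134,187), its far end on the rack's base board and its hole end at (133,208), pointing toward the robot. It can be recovered. I'll back off, measure how it lies, and regrip near its middle so the lever is shorter. After that I'll move slowly.

```bash
python3 - <<'E'
from h import *
T,Q,h=hangpose(.07,-.09,-.15,1.0); move_l(T,.15); gripper_open()
t=get_image("top");s=get_image("side")
for n,im,thr in(("top",t,165),("side",s,135)):
  for z in(.005,.01): print(n,z,*white(im,z,.38,.56,.15,.32,mask=lambda r,thr=thr:(r.min(2)>thr)&(r.max(2)-r.min(2)<45),n=1))
w=np.nanmedian(np.stack([cloud(get_image("top")) for _ in range(6)]),0)
f=t["frame"];m=(f.min(2)>165)&(f.max(2).astype(int)-f.min(2)<45)&(w[...,0]>.42)&(w[...,0]<.6)&(w[...,1]>.19)&(w[...,1]<.28)&(w[...,2]<.05)
pts=w[m];print(len(pts),pts.min(0),pts.max(0))
c=np.linalg.lstsq(np.c_[pts[:,0]-.48,pts[:,1]-.235,np.ones(len(pts))],pts[:,2],rcond=None)[0];print("z = ",c.round(4))
print(white(t,.01,.42,.60,.17,.30,mask=lambda r:(r.min(2)>165)&(r.max(2).astype(int)-r.min(2)<45),n=1))
for yy in(-.05,0,.05,.1):
  for p in(.17,.25):
    j=inverse_kinematics([.485,.236,.02],q(yy,p));print(yy,p,None if j is None else np.round(j,2))
a=rect(t,.006,.42,.60,.16,.31,.00045);cv2.imwrite("pics/p1.png",a);print(a.shape)
E
```

```text
top 0.005 (array([0.5066, 0.2394]), np.float64(0.1101), np.float64(0.0601), np.float64(-0.0526))
top 0.01 (array([0.5064, 0.2381]), np.float64(0.1103), np.float64(0.06), np.float64(-0.0483))
side 0.005 (array([0.5076, 0.2276]), np.float64(0.1069), np.float64(0.0558), np.float64(-0.038))
side 0.01 (array([0.5074, 0.2303]), np.float64(0.1074), np.float64(0.0553), np.float64(-0.0375))
1160 [ 0.45223221  0.20328627 -0.00273749] [0.59463286 0.26580081 0.02319849]
z =  [0.0128 0.0143 0.017 ]
[(array([0.5232, 0.2372]), np.float64(0.1441), np.float64(0.06), np.float64(-0.0454))]
-0.05 0.17 [ 0.44 -0.14  1.84 -0.08  1.29  2.08]
-0.05 0.25 [ 0.47 -0.2   1.91 -0.13  1.22  2.12]
0 0.17 [ 0.43 -0.15  1.85 -0.07  1.29  2.02]
0 0.25 [ 0.46 -0.21  1.91 -0.12  1.21  2.06]
0.05 0.17 [ 0.43 -0.15  1.85 -0.07  1.28  1.96]
0.05 0.25 [ 0.45 -0.21  1.92 -0.1   1.21  2.  ]
0.1 0.17 [ 0.42 -0.15  1.85 -0.06  1.28  1.91]
0.1 0.25 [ 0.44 -0.22  1.92 -0.09  1.2   1.94]
(400, 334, 3)
```

View pics/p1.png

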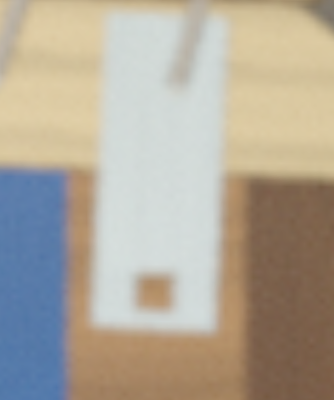

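Plate1 lies level at z≈0.017, centred at (0.523,0.235), balanced on the front edge of the base board with the hole end toward the robot. I'll grip it just ahead of the board with the tool pitched 0.15 to clear the pegs. Then I'll pull it straight back, lift, and turn it slowly by linear moves.

```bash
python3 - <<'E'
from h import *
import json
a,p=-.045,.15
g=np.array([.505,.2356]); Q=q(a,p)
d=np.array([np.cos(a),np.sin(a)])
move_to([.43,.24,.16],Q)
move_l([g[0]-.05,g[1]+.002,.10],.12); move_l(A(g,.0163),.06); st("at plate")
close(); st("pinched")
R=Rt.from_quat(Q,scalar_first=True).as_matrix()
hole=np.array([.5232-.054*d[0],.2348-.054*d[1],.01625]); ht=R.T@(hole-state()["ee_pos"]); ht[1]=0; print("hole in tool",ht.round(4))
json.dump(ht.tolist(),open("ht.json","w"))
move_l(A(g,.0175),.02); b=g-.10*d; move_l(A(b,.0185),.05); st("back"); move_l(A(b,.2),.08); st("up")
for yw,pt in((1.0,.1),(2.0,.1),(np.pi-.19,.1),(np.pi-.19,.5)):
    Q=q(yw,pt) if yw<2.5 else qf(RY-.15,pt)
    move_l([.41+.0*yw,.26,.26],.01,orientation=Q) if False else move_l([b[0]+(.01 if yw in(1.0,) else 0)*1, b[1]+.02*yw,.2+.02*yw+.08*(pt-.1)],.012,orientation=Q)
    st(f"turn {yw:.1f} {pt}")
E
```

```text
at plate 40.3 [0.5051 0.2357 0.0167] [ 0.7  0.4 -0.5] gap 0.0878 0.0
pinched 41.0 [0.505  0.2356 0.0163] [ 0.2 -0.6  0.1] gap 0.0534 30.0
hole in tool [-0.0354  0.     -0.0053]
back 43.4 [0.4052 0.2401 0.0185] [0.3 0.1 0.2] gap 0.0534 30.0
up 45.8 [0.405  0.24   0.1996] [ 0.1 -0.5 -1.2] gap 0.0531 30.0
turn 1.0 0.1 48.5 [0.4151 0.2601 0.22  ] [ 0.3 -0.4 -1.4] gap 0.0531 30.0
turn 2.0 0.1 51.1 [0.4051 0.2801 0.24  ] [-0.   0.1 -0.6] gap 0.0532 30.0
turn 3.0 0.1 53.5 [0.4052 0.2991 0.259 ] [ 0.7 -0.5  0.3] gap 0.0533 30.0
turn 3.0 0.5 56.3 [0.4052 0.2991 0.291 ] [ 0.6 -0.8 -0.8] gap 0.0535 30.0
```

```bash
cat >> h.py <<'E'
def hp(y,s,da,p,ht,off=(0,0,0)):
    hole=np.array([*fr(RO,RY,-.005+s*.7071,y),.235-s*.7071])+np.array(off)
    return hole-rf(RY+da,p)@np.asarray(ht),qf(RY+da,p),hole
def check(name,y,h,S=4,w=100,hh=120):
    out=[]
    for n in("top","side"):
        im=get_image(n);c0=proj(im,h).astype(int)-[w//2,hh//2];c0=np.clip(c0,0,[640-w,480-hh])
        c=cv2.resize(im["frame"][c0[1]:c0[1]+hh,c0[0]:c0[0]+w],None,fx=S,fy=S,interpolation=cv2.INTER_CUBIC)
        for X,col in((h,(0,0,255)),(model(y)[0],(255,0,255)),(model(y)[1],(255,0,0))):
            a=(proj(im,X)-c0)*S;cv2.circle(c,tuple(int(k) for k in a),5,col,1)
        out.append(c)
    cv2.imwrite(f"pics/{name}.png",np.hstack(out))
E
python3 - <<'E'
from h import *
import json
ht=json.load(open("ht.json"));y,da,p=.07,-.15,.9
T,Q,h=hp(y,-.06,da,p,ht); move_l(T,.03,orientation=Q); st("a")
T,Q,h=hp(y,-.025,da,p,ht); move_l(T,.04); st("pre")
check("pre2",y,h)
E
```

```text
a 59.6 [0.4822 0.3273 0.2465] [-0.8 -0.7 -0.1] gap 0.0527 30.0
pre 60.6 [0.5069 0.3265 0.222 ] [-0.7 -0.2  0.1] gap 0.0533 30.0
```

View pics/pre2.png

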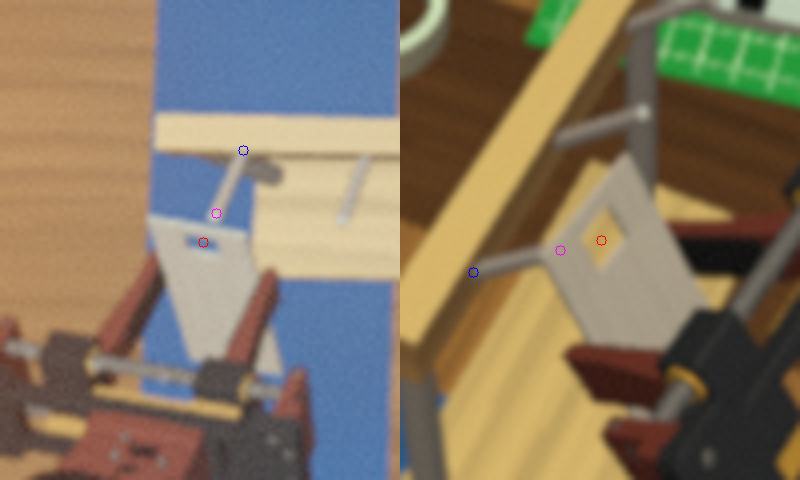

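The hole centre sits right on the predicted marker in both views: top (202,241) and side (603,237). The peg tip and root match the model too. Inserting.

```bash
cat >> h.py <<'E'
def hang(y,da,p,ht,name):
    for s in(-.01,.005,.02,.032):
        T,Q,h=hp(y,s,da,p,ht); move_l(T,.03); f=state()
        if np.abs(f["ft_force"]).max()>8: st("contact?")
    T,Q,h=hp(y,.032,da,p,ht,(0,0,-.004)); move_l(T,.02); st("in")
    gripper_open(); hold(.3); R=rf(RY+da,p); move_l(T-R[:,2]*.10,.1); st("out")
    hold(.5); check(name,y,h)
E
python3 - <<'E'
from h import *
import json
hang(.07,-.15,.9,json.load(open("ht.json")),"hung1")
E
```

```text
in 63.5 [0.5471 0.3249 0.1771] [-0.6 -1.1 -0.9] gap 0.0533 30.0
out 65.7 [0.4703 0.3392 0.2389] [ 0.3 -0.4 -0.1] gap 0.0879 0.0
```

View pics/hung1.png

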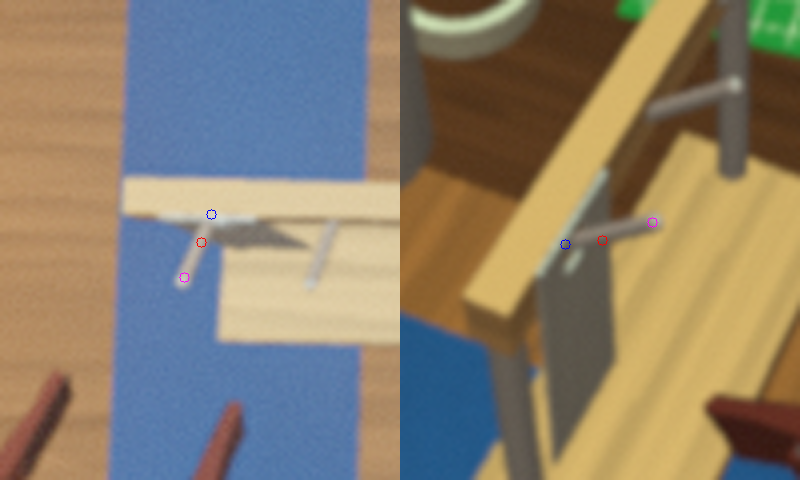

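Plate1 hangs on the left-hand peg, against the rail. Next is plate0: drag it further out (62 mm) so I can grip nearer its middle.

```bash
python3 - <<'E'
from h import *
move_to([.42,.1,.32],qf(-.1,.2)); close()
t=get_image("top");s=get_image("side")
A_=[white(im,.0625,.52,.70,-.36,-.2,thr,n=1)[0] for im,thr in((t,160),(s,130))];print(A_)
c=(A_[0][0]+A_[1][0])/2; cx=rel(CO,CY,c)[0]; D=cx-.07+.147; print(c,cx,D)
drag(c,D,D-.062)
s=get_image("side");t=get_image("top")
print(white(s,.0625,.40,.70,-.36,-.26,130,n=1)); print(white(t,.0625,.40,.50,-.37,-.2,160,n=1))
for sx in(-.06,-.025,.032):
    T,Q,h=hp(-.07,sx,-.3,1.,[-.079,0,0]);j=inverse_kinematics(T,Q);print(sx,T.round(3),None if j is None else np.round(j,2))
r=rect(t,.0625,.40,.60,-.40,-.2,.0006);cv2.imwrite("pics/d0.png",np.hstack([r,rect(s,.0625,.40,.60,-.40,-.2,.0006)]))
E
```

```text
[(array([ 0.5997, -0.3144]), np.float64(0.1421), np.float64(0.056), np.float64(-0.0882)), (array([ 0.6003, -0.3194]), np.float64(0.142), np.float64(0.0506), np.float64(-0.0775))]
[ 0.6    -0.3169] 0.03830931641489146 0.11530931641489145
contact 76.8 [ 0.6153 -0.3183  0.0709] [-2.   0.9  7.3] gap 0.0005 3.8
forces [np.float64(6.6), np.float64(7.9), np.float64(6.7), np.float64(6.3), np.float64(7.2), np.float64(7.4), np.float64(7.3), np.float64(7.6), np.float64(7.3), np.float64(6.2), np.float64(6.9), np.float64(7.3)] z 0.0692
[(array([ 0.4863, -0.3079]), np.float64(0.1413), np.float64(0.0565), np.float64(-0.0907))]
[(array([ 0.4586, -0.2875]), np.float64(0.0873), np.float64(0.0852), np.float64(1.4758))]
-0.06 [0.454 0.198 0.211] [ 0.91 -0.63  2.14 -0.96  1.34 -0.23]
-0.025 [0.479 0.197 0.186] [ 0.86 -0.57  2.15 -0.97  1.25 -0.2 ]
0.032 [0.519 0.196 0.146] [ 0.78 -0.45  2.14 -0.99  1.12 -0.15]
```

View pics/d0.png

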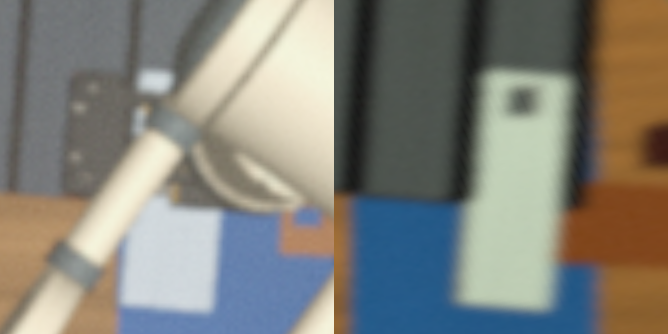

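Plate0 sticks out about 61 mm: its front edge is at (168,307) top and (505,307) side. Pinch it and carry it slowly to the right-hand peg.

```bash
python3 - <<'E'
from h import *
pinch((.4863,-.3072),.4158,.045)
g=state()["ee_pos"]; ht=[-.079,0,0]
for P_,Q in(([.44,-.12,.30],qf(-.15,.1)),([.41,.10,.32],qf(-.3,.35)),([.41,.18,.30],qf(RY-.3,.7))):
    move_l(P_,.07,orientation=Q); st("carry")
    if state()["finger_gap"]<.04: raise SystemExit("lost")
y,da,p=-.07,-.3,1.
T,Q,h=hp(y,-.06,da,p,ht); move_l(T,.04,orientation=Q)
T,Q,h=hp(y,-.025,da,p,ht); move_l(T,.04); st("pre"); check("pre0",y,h)
E
```

```text
at plate 84.0 [ 0.4612 -0.3054  0.062 ] [ 0.2  0.5 -0.6] gap 0.0877 0.0
pinched 84.6 [ 0.4608 -0.3052  0.0613] [-0.3 -0.5  0.8] gap 0.0528 30.0
lifted 86.3 [ 0.4605 -0.305   0.2483] [ 0.2  0.  -0.9] gap 0.0531 30.0
carry 89.2 [ 0.44   -0.1201  0.2999] [ 0.1  0.1 -0.3] gap 0.0534 30.0
carry 92.6 [0.41   0.0999 0.32  ] [ 0.1 -0.3 -0.6] gap 0.0527 30.0
carry 93.9 [0.4101 0.1797 0.3005] [ 0.  -0.1 -0.5] gap 0.053 30.0
pre 97.6 [0.479  0.1974 0.1864] [ 0.1 -0.  -0.9] gap 0.0532 30.0
```

View pics/pre0.png

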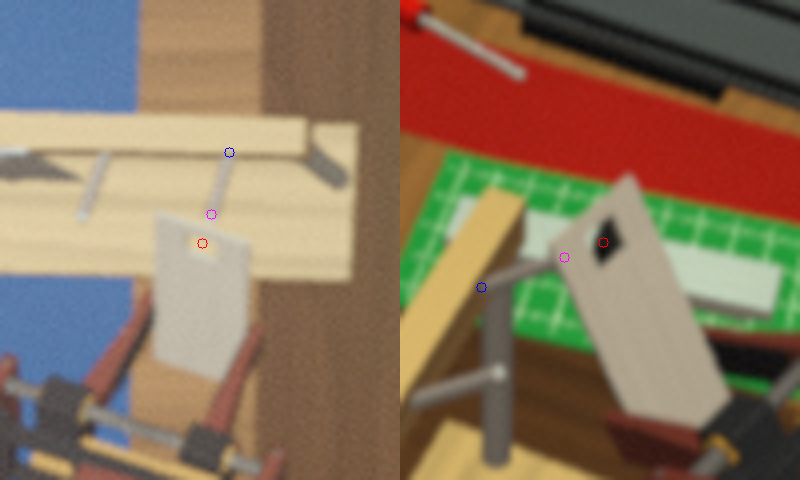

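The hole again matches the marker: top (204,243), side (604,240). Inserting, then locating the bar again.

```bash
cat >> h.py <<'E'
def findbar(zt):
    for n,thr in(("top",160),("side",130)):
        im=get_image(n); print(n,*white(im,zt,.40,.75,-.13,.12,mask=lambda r:(r.min(2)>thr)&(r.max(2).astype(int)-r.min(2)<45),n=2),sep="\n  ")
E
python3 - <<'E'
from h import *
hang(-.07,-.3,1.,[-.079,0,0],"hung0")
move_l([.38,.24,.30],.15,orientation=qf(-.1,.3)); findbar(.018)
t=get_image("top");s=get_image("side")
cv2.imwrite("pics/both.png",np.hstack([t["frame"][170:410,90:490],s["frame"][180:420,150:550]]))
E
```

```text
in 100.5 [0.5191 0.1958 0.1417] [-0.1  0.  -0.6] gap 0.0536 30.0
out 102.7 [0.4399 0.2234 0.1955] [-0.  -0.1 -0.5] gap 0.0874 0.0
top
  (array([ 0.5227, -0.0167]), np.float64(0.0938), np.float64(0.0415), np.float64(0.1132))
  (array([ 0.6335, -0.0032]), np.float64(0.0907), np.float64(0.0431), np.float64(0.1234))
side
  (array([ 0.5242, -0.0186]), np.float64(0.0917), np.float64(0.0376), np.float64(0.1107))
  (array([ 0.6113, -0.0087]), np.float64(0.0457), np.float64(0.038), np.float64(0.1566))
```

View pics/both.png

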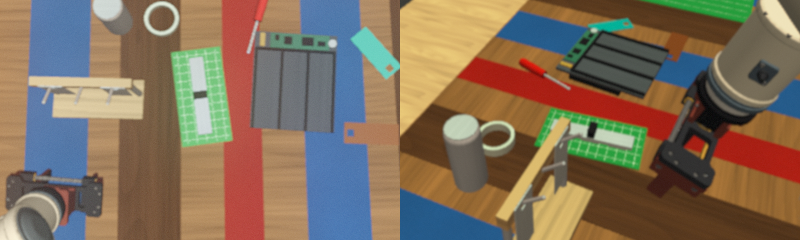

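Both plates hang on the outer pegs and the bar hasn't moved from the mat (0.578,-0.012). Put it back.

```bash
python3 - <<'E'
from h import *
a=MY+np.pi/2
move_l([.45,.05,.25],.2); move_to(A(MAT,.15),q(a)); findbar(.018)
move_l(A(MAT,.0295),.08); st("at bar"); close(); st("closed")
move_l(A(MAT,.18),.12); st("lift")
move_l(A(BAR,.18),.1,orientation=q(CY)); move_l(A(BAR,.098),.08)
z=.098
while z>.0875 and state()["ft_force"][2]<0.5: z-=.001; move_l(A(BAR,z),.03)
st("down"); gripper_open(); move_l(A(BAR,.16),.1); move_to([.40,.0,.35],q(CY)); hold(.5)
t=get_image("top");s=get_image("side")
for n,im,thr in(("top",t,160),("side",s,130)): print(n,*white(im,.078,.455,.53,-.36,-.11,thr,n=2),sep="\n ")
w=np.nanmedian(np.stack([cloud(get_image("top")) for _ in range(4)]),0)
for u,v in((352,291),(415,293),(383,292)): print(w[v,u].round(4))
c=np.hstack([t["frame"][170:410,90:490],s["frame"][180:420,150:550]]);cv2.imwrite("pics/final.png",c)
E
```

```text
top
  (array([0.6638, 0.0083]), np.float64(0.1552), np.float64(0.1225), np.float64(1.494))
  (array([0.437 , 0.0342]), np.float64(0.1715), np.float64(0.073), np.float64(-1.5708))
side
  (array([ 0.5242, -0.019 ]), np.float64(0.0914), np.float64(0.0376), np.float64(0.1117))
  (array([ 0.6115, -0.0089]), np.float64(0.0455), np.float64(0.0377), np.float64(0.1444))
at bar 108.5 [ 0.5784 -0.0128  0.0302] [0.3 0.5 0.5] gap 0.0878 0.0
closed 109.6 [ 0.578  -0.0128  0.0295] [ 0.2  0.  -0. ] gap 0.0182 30.0
lift 111.0 [ 0.5776 -0.0128  0.1788] [ 0.  -0.2 -2.7] gap 0.0179 30.0
down 117.2 [ 0.5007 -0.2401  0.0895] [-1.7  1.6  5.3] gap 0.0178 30.0
top
 (array([ 0.5052, -0.1847]), np.float64(0.0935), np.float64(0.0387), np.float64(1.4867))
 (array([ 0.4963, -0.2947]), np.float64(0.0896), np.float64(0.0383), np.float64(1.4955))
side
 (array([ 0.5062, -0.1874]), np.float64(0.0937), np.float64(0.0377), np.float64(1.4877))
 (array([ 0.4966, -0.3034]), np.float64(0.0772), np.float64(0.0379), np.float64(1.4758))
[ 0.5032 -0.1658  0.0784]
[ 0.4961 -0.3207  0.0776]
[ 0.498  -0.2393  0.1008]
```

View pics/final.png

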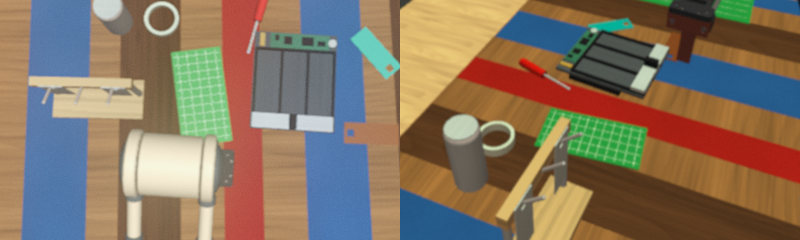

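The bar is home: same pose as at the start, top at z 0.078. Both plates hang still and the bystanders haven't been touched.

```bash
python3 -c "
from bench import *
print(job_done(), state()['time'])"
```

```text
the job is handed in; nothing more can be done
the job is handed in; nothing more can be done
```

The job is handed in: plate1 hangs on the left-hand peg and plate0 on the right-hand peg (plate2 was not present), and the bar is back in its home place with its teeth in the bays; plate1 was dropped once, onto the rack's base board, and picked up again.

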